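# Lock the pearl box and put its key away

## Robot

A 7-joint arm with a two-finger parallel gripper is mounted at the origin on the work surface. World frame = base frame: x ahead of the robot, y to its left, z up, the work surface at z = 0. Lengths are in m, angles in rad, forces in N, time in s.
With the tool pointing down it reaches from about 0.4 to 0.85 m from the base axis. Payload 10.4 kg.
Tool frame: the origin (TCP) lies midway between the tips of the shut fingers; the grasp point (between the pads) lies 19 mm behind it; z points along the fingers, y is the direction in which the jaws open and shut (so a half turn about z gives the same grasp; the last joint's range is limited). The gripper opens to 87 mm and grips with 3 to 60 N. Pads are 19 mm wide; open, the fingers measure 117 mm over their backs; the gripper's body (75 mm by 190 mm) begins 51 mm behind the grasp point.
Start: joints at [1.301, 0.332, -0.065, 1.46, 0.022, 1.35, -0.088], TCP at [0.153, -0.606, 0.223] pointing down, gripper open.
Joint ranges: [-2.6, 2.6], [-0.5, 2.12], [-1.47, 1.34], [0.16, 2.42], [-1.27, 4.41], [0.06, 2.06], [-2.6, 2.6]. Speed limits (rad/s): [2.22, 2.22, 2.79, 2.79, 3.14, 3.14, 3.14].

## Interface

Orientations are given as a 3x3 rotation matrix whose columns are the frame's x, y, z axes.
In Python, from workcell import sensors, vision, job gives the robot as it stands.
- The arm moves only by the tool drive_tool, never from a script. Its argument "increments" is a list of rows, each a list of 2 entries, a list of its own where there are three numbers: the shift along the world's x, y, z in m, then the turn, a rotation vector about the world's x, y, z in rad. A call has 1 to 8 rows; each row is the pose to reach, as a shift and turn from the pose commanded when the call began; what a row does not reach only later rows make up. A row lasts 1/10 s, in which the tool goes at most 50 mm and 8.59 degrees, less where a joint would pass 70% of its speed; a pose out of reach is approached as far as the arm can. A call with a gripper value outside its range is refused whole. "grip" is the closure, from 0 (fully open) to 1 (shut), set as the call begins (left out, the last holds). The fingers move at their own pace and stop on an object; "force" is the grip in N (left out, the last holds). Time passes only in rows, so rows that repeat a pose let the fingers close. It gives the time, the measured TCP pose, the force and the opening at its end, in the units of the state.
- sensors.observe(): the state, without advancing time (a new reading comes with each control period).
- vision.camera(name): name is "side" or "top"; returns the picture (400x640x3 uint8, red, green, blue); there is no depth.
- vision.get_calibration(name): a dict with "K" (3x3 intrinsics, pixels), "position" and "orientation" of the camera in the world. Camera axes: x right, y down, z forward; pixel columns grow to the right and rows downward; lengths in m; the calibration is good to about 2 mm. A picture is of the moment at which its call begins. get_calibration takes no time and is no camera call.
- job.close_job(): hands the job in, once; it reports no verdict.
The state is a dict: "clock": time; "q": joint angles; "qd": joint speeds; "tau": joint torques, N m; "tcp_pos": TCP position; "orientation": TCP orientation; "ft_force": force on the tool from outside, world axes, zero at the start; "torque": the same for the moment, N m; "width": opening from 0.0 (shut) to 1.0 (fully open).
Only numpy, scipy, OpenCV 4.12 (cv2) and the standard library are available. Lean on these libraries where they do the work, as an engineer would, in place of code of your own. Each camera call takes 0.05 s, during which the arm holds its last target.

## Task

The key was left half turned in the lock on top of the steel box. Turn it clockwise (seen from above) until the bolt is fully home in its keep, turn it back anticlockwise to the one unmarked position where it lifts out freely, then stand it, bow up, in the pocket of the wooden key block and let go. Never force the key, neither against the stop nor by pulling while it is still caught, do not drop it, and leave the other things on the bench alone.

Things in the scene. Friction and masses are not known exactly. Their poses are not given: they have to be found in the camera images.
- strongbox: Grey steel box fixed to the bench, 170 x 140 x 75 mm high, with a 6 mm lid on its +x part and a steel rim-lock case (70 x 64 mm, top at z 105 mm) on its -x part. Origin: centre of its underside; z up; x points from the lock to the lid. The key's angle, below, is the direction of the key's x axis, anticlockwise from this x axis.
- keyhole (a point): Centre of the brass collar's mouth (40 mm wide, collar 56 mm outside), on the key's turning axis, at the strongbox's x -45, y 0, z 110 mm; axes as its. A plate inside catches the key's bit: it has one gap, at an angle between 136 and 206 degrees that changes and must be felt. Within about 4 degrees of it the key lifts freely; elsewhere it rises only 2 mm.
- bolt (a joint): How far the bolt has moved out towards the keep, in m: 0 to 0.002 at the start, 0.010 fully home. It is stiff (3 N; 0.05 N m on the key) and stays where it is left. Turned clockwise (angle falling), the key pushes it out until it meets its stop, at an angle of about 65 degrees; turning back leaves it out.
- bolt_end (a point): Free end of the bolt, a steel bar 14 mm wide and 9 mm high, 85.5 mm above the bench. It slides along the strongbox's x into the keep, a steel staple 97 mm high on the lid at x -1 to +12 mm.
- key: Key upright in the lock, tip at the strongbox's z 67 mm, angle 104 to 120 degrees at the start. 84 mm long, 55 g; shank 9 mm thick, with 0.75 mm play to each side in the lock. Origin: the shank's tip; z up along the shank; x is the direction of the bit (side tooth 4 mm thick, reaching 18 mm from the axis, 15 to 23 mm above the tip). The bit meets a fixed stop near 225 degrees.
- key_bow (a point): Middle of the key's bow (flat brass head, 30 mm wide along the key's x, 9 mm thick along y, 54 to 84 mm above the tip), on the shank's axis, 69 mm above the tip; axes as the key's. The key clears the collar when raised 45 mm. More than 45 N between key and lock, summed over its contacts (some 15 N of pull while caught, or a hard knock), counts as forcing.
- key_block: Dark wooden block 80 x 80 x 50 mm high, loose, 0.6 kg, to the left or right of the steel box (a block with a shell on it stands on the other side), with one round pocket in the middle of its top, 44 mm across and 45 mm deep (floor 5 mm above the bench). Origin: centre of its underside, z up.
- key_block_hole0 (a point): Centre of the pocket's mouth, 50 mm above the bench.
- shell_stand: Bystander: wooden block 80 x 80 x 35 mm with two wire posts carrying a dark shell, 102 mm high in all. Origin: centre of its underside.
- jar: Bystander: clear jar with a white cap, 54 mm across, 75 mm high. Origin: centre of its underside.
- dish: Bystander: white plastic dish, 80 mm across, 30 mm high. Origin: centre of its underside.
- probe: Bystander: thin wood-handled steel probe 175 mm long lying on the bench. Origin: underneath, near the middle of its length, which runs along x.
There are look-alikes about, which are no part of the job. Several things look just like the key_block: the one meant starts farthest to the robot's right.

How it is judged:
On the way, in this order (a step that is already met when the one before it is completed fails the run):
1. the bolt is thrown fully home by the key, which is still in the lock (value of joint bolt above 0.0088 m and z of key in the frame of strongbox below 0.072 m), for 0.1 s.
2. the key is drawn out of the lock (z of key in the frame of strongbox above 0.1 m), for 0.1 s.
At the end, for the whole second after the job is handed in: The bolt is at least 8.8 mm out of its 10 mm; the key stands in the key block's pocket (tip within 18 mm of the pocket's centre line and less than 15 mm above the block's underside, leaning less than 0.8 rad), released and at rest; the block stands level (value of joint bolt above 0.0088 m and horizontal distance between key and key_block_hole0 below 0.018 m and z of key in the frame of key_block below 0.015 m and angle between key's own z axis and vertical below 0.8 rad and angle between key_block's own z axis and vertical below 0.1 rad and linear speed of key below 0.02 m/s); the robot touches nothing.
It fails at once if the key bears on the lock with more than 45 N (forced against the stop, or pulled while caught) (contact force between key and strongbox above 45 N).
It fails at once if the key is dropped or thrown (faster than 1.2 m/s) (linear speed of key above 1.2 m/s).
It fails at once if the shell stand, jar, dish or probe is moved more than 20 mm (distance of any of shell_stand, jar, dish, probe from where it was at the start of the episode above 0.02 m).
It also fails if it takes over 72 s, if anything falls off the work surface, if the arm or the gripper's body presses on something with over 40 N, if the wrist force passes 120 N, or if a joint passes its speed limit or range.

## Working session

There is one attempt and no reset: what is moved stays moved. The work goes in short steps, Python scripts to look and compute and a tool call to move; the robot and the scene stay as the last step left them, time stands still between calls to the robot, and variables do not carry over. Pictures are saved under pics/ and viewed, and the job is handed in when it is done.

Besides the shell and the picture viewer there is one more tool, called after ">>>" as name([rows], argument=value, ...), one row to a line, values as JSON. drive_tool: Moves the arm, as the interface text tells. Its arguments: {"type":"object","properties":{"increments":{"type":"array","items":{"type":"array"}},"grip":{"type":"number"},"force":{"type":"number"}},"required":["increments"]}

```bash
ls; mkdir -p pics; python3 - <<'E'
from workcell import sensors, vision, job
import cv2,numpy as np
s=sensors.observe(); print({k:np.round(v,3).tolist() for k,v in s.items()})
for n in("side","top"):
    im=vision.camera(n); cv2.imwrite(f"pics/{n}0.png",im[:,:,::-1])
    c=vision.get_calibration(n); print(n,{k:np.round(v,4).tolist() for k,v in c.items()})
E
```

```text
pics
{'clock': 0.0, 'q': [1.301, 0.333, -0.065, 1.461, 0.022, 1.35, -0.088], 'qd': [-0.0, -0.001, 0.001, -0.001, -0.0, 0.0, -0.0], 'tau': [-0.001, -62.327, 0.024, -38.991, -0.061, 0.04, 0.0], 'tcp_pos': [0.153, -0.606, 0.222], 'orientation': [[0.97, 0.244, -0.0], [0.244, -0.97, 0.001], [-0.0, -0.001, -1.0]], 'ft_force': [-0.569, 0.036, -0.225], 'torque': [-0.014, 0.005, -0.006], 'width': 0.996}
side {'K': [[385.2809, 0.0, 324.2898], [0.0, 385.2809, 202.8277], [0.0, 0.0, 1.0]], 'position': [0.3055, -0.8775, 0.6317], 'orientation': [[0.9757, -0.1067, 0.1913], [-0.2191, -0.4587, 0.8612], [-0.0042, -0.8821, -0.471]]}
top {'K': [[428.0981, 0.0, 316.8342], [0.0, 428.0981, 196.2838], [0.0, 0.0, 1.0]], 'position': [0.3427, 0.0241, 1.4862], 'orientation': [[0.0134, -0.9938, 0.1108], [-0.9997, -0.011, 0.0221], [-0.0208, -0.111, -0.9936]]}
```

View pics/side0.png

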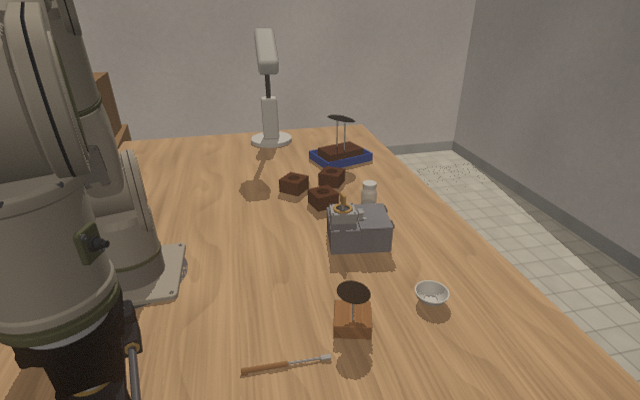

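View pics/top0.png

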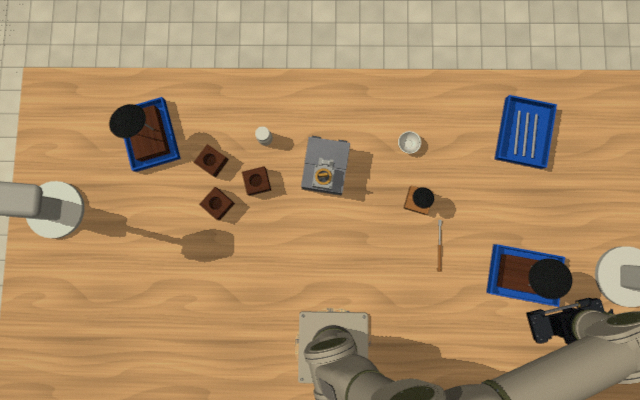

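```bash
python3 - <<'E'
import cv2
t=cv2.imread("pics/top0.png"); s=cv2.imread("pics/side0.png")
cv2.imwrite("pics/c1.png",cv2.resize(t[125:225,190:360],None,fx=4.6,fy=4.6,interpolation=cv2.INTER_CUBIC))
cv2.imwrite("pics/c2.png",cv2.resize(s[160:260,270:400],None,fx=6,fy=6,interpolation=cv2.INTER_CUBIC))
cv2.imwrite("pics/c3.png",cv2.resize(t[220:320,470:600],None,fx=6,fy=6,interpolation=cv2.INTER_CUBIC))
E
```

```text
(no output)
```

View pics/c1.png

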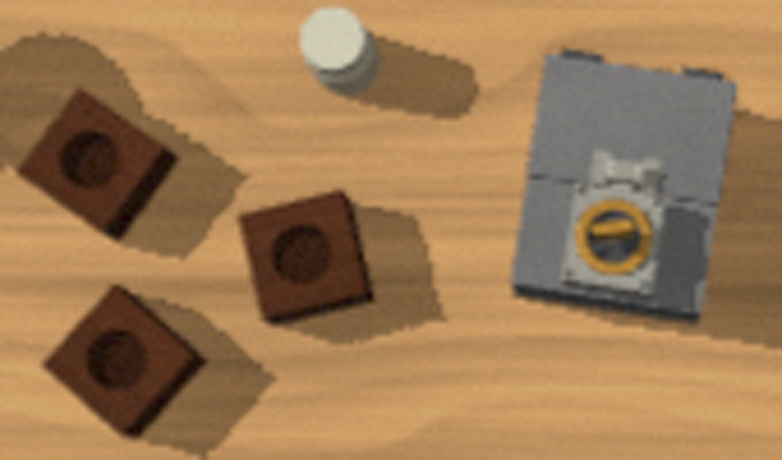

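View pics/c2.png

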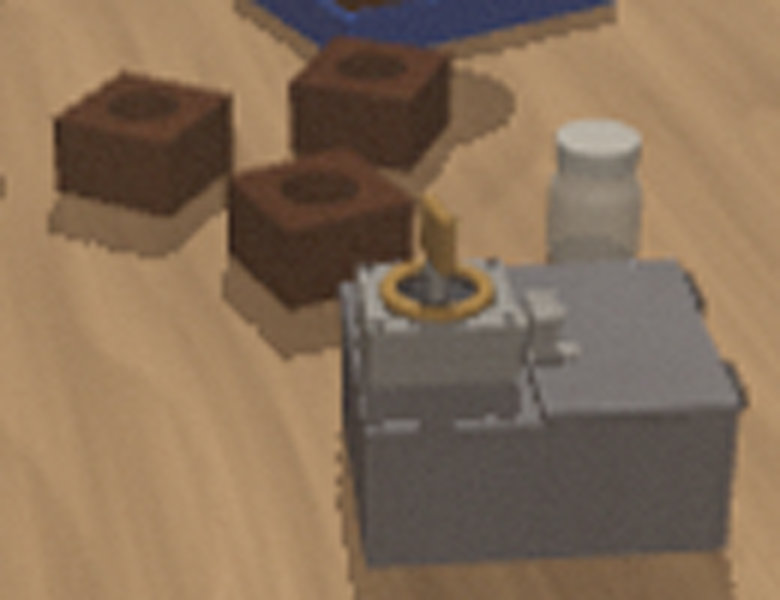

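View pics/c3.png

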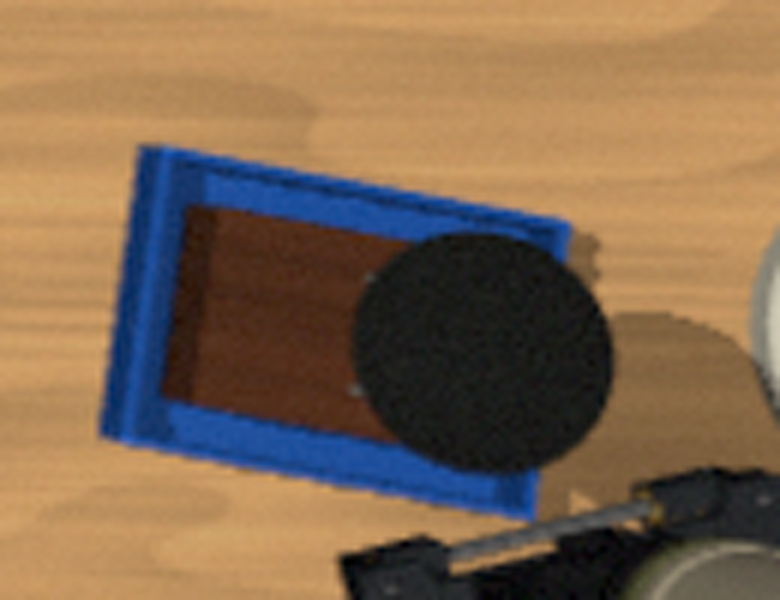

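Three dark pocketed blocks fit the look: top pixels (211,160), (217,204) and (257,181). The one meant is (257,181), because it is farthest right (largest column, so lowest y), and the crop shows its pocket. The dark wood in the blue trays carries shells or has no pocket. The collar is at about (323,176) in the top view and (343,209) in the side view.

```bash
cat > h.py <<'E'
import numpy as np,cv2
from workcell import vision
C={n:{k:np.array(v,float) for k,v in vision.get_calibration(n).items()} for n in("side","top")}
def ray(n,p):
    c=C[n]; d=c['orientation']@np.linalg.solve(c['K'],[p[0],p[1],1.]); return c['position'],d/np.linalg.norm(d)
def plane(n,p,z):
    o,d=ray(n,p); return o+d*(z-o[2])/d[2]
def tri(p1,p2,n1="side",n2="top"):
    o1,d1=ray(n1,p1);o2,d2=ray(n2,p2)
    t=np.linalg.lstsq(np.c_[d1,-d2],o2-o1,rcond=None)[0]
    a=o1+d1*t[0];b=o2+d2*t[1]; return (a+b)/2,np.linalg.norm(a-b)
def proj(n,P):
    c=C[n]; q=c['K']@(c['orientation'].T@(np.array(P)-c['position'])); return q[:2]/q[2]
E
python3 - <<'E'
import cv2,numpy as np
from h import *
t=cv2.imread("pics/top0.png"); s=cv2.imread("pics/side0.png")
def brass(im,x0,x1,y0,y1):
    h=cv2.cvtColor(im,cv2.COLOR_BGR2HSV)
    m=((h[...,0]>12)&(h[...,0]<30)&(h[...,1]>140)&(h[...,2]>90)).astype(np.uint8)
    o=np.zeros_like(m);o[y0:y1,x0:x1]=m[y0:y1,x0:x1];return o
mt=brass(t,308,340,160,192);ms=brass(s,325,362,192,220)
for nm,m,im,(x0,x1,y0,y1) in(("t",mt,t,(300,350,130,200)),("s",ms,s,(320,370,185,225))):
    v=im.copy();v[m>0]=(0,255,0)
    cv2.imwrite(f"pics/m{nm}.png",cv2.resize(np.hstack([im[y0:y1,x0:x1],v[y0:y1,x0:x1]]),None,fx=7,fy=7,interpolation=cv2.INTER_NEAREST))
    print(nm);print("\n".join(f"{y0+i} "+"".join(".#"[k] for k in r) for i,r in enumerate(m[y0:y1,x0:x1]) if r.any()))
E
```

```text
t
169 ....................#######.......................
170 ..................##########......................
171 .................####......###....................
172 .................##.........###...................
173 ................###############...................
174 ................############.##...................
175 ................##.########..##...................
176 ................##...........##...................
177 ................##...........##...................
178 ................##...........##...................
179 ................###..........##...................
180 .................##........####...................
181 .................###.......###....................
182 ..................###########.....................
183 ....................#######.......................
s
193 .....................#............................
196 .......................#..........................
197 .......................#..........................
198 ........................#.........................
202 ........................#.........................
203 .................#................................
204 .................#.......#........................
205 ................##.........#......................
206 ...............#.............#....................
207 ..............#...............#...................
208 ..............#...................................
209 ..............#...................................
210 ...............##.............#...................
211 ................###........##.....................
212 ...................########.......................
```

View pics/mt.png

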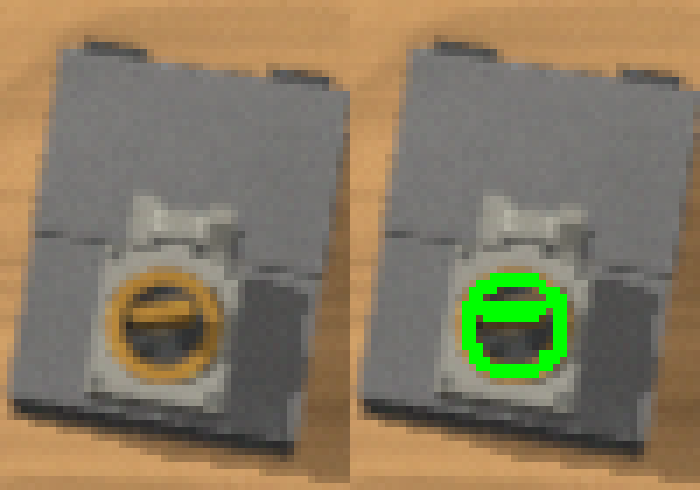

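View pics/ms.png

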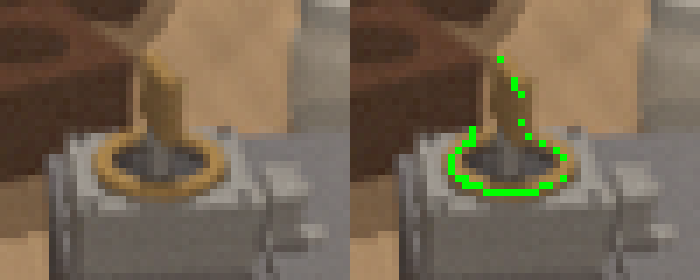

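```bash
python3 - <<'E'
import cv2,numpy as np
from h import *
t=cv2.imread("pics/top0.png"); s=cv2.imread("pics/side0.png")
def sat(im): 
    f=im.astype(np.float32); return f[...,2]-f[...,0]
F=8
def contour(im,box,th,pol=None):
    x0,x1,y0,y1=box
    g=cv2.resize(sat(im)[y0:y1,x0:x1],None,fx=F,fy=F,interpolation=cv2.INTER_CUBIC)
    m=(g>th).astype(np.uint8)
    cs,_=cv2.findContours(m,cv2.RETR_EXTERNAL,cv2.CHAIN_APPROX_NONE)
    c=max(cs,key=cv2.contourArea)[:,0,:].astype(np.float32)
    return (c+.5)/F-.5+[x0,y0],m
print("sat rows t",sat(t)[176,308:340].astype(int)); print("s",sat(s)[209,325:362].astype(int))
ct,_=contour(t,(308,340,163,190),55)
et=cv2.fitEllipse(ct.astype(np.float32)); print("top collar",et, plane("top",et[0],.11))
cs,m=contour(s,(328,360,203,219),45)
lo=cs[(cs[:,1]>205)]
es=cv2.fitEllipse(lo.astype(np.float32)); print("side",es, plane("side",es[0],.11))
print("tri",tri(es[0],et[0]))
K=plane("top",et[0],.11)
print("pred collar side",proj("side",K))
E
```

```text
sat rows t [  4   1   1   3   4  10  27  90 124  68  14  35  41  43  42  40  40  41
  37  21   3  60  84  57  18   3   3   1   2   0   2   0]
s [34 22  8  7 10 15 13 14 42 84 94 79 53 17  4  8 11 13 13 11  4  3 10 48
 84 91 76 30 13 14 10  8 10 15 14 14 15]
top collar ((322.8254089355469, 176.01913452148438), (16.4523983001709, 16.6805477142334), 79.80770874023438) [0.56259913 0.03616763 0.11      ]
side ((342.3670349121094, 208.58738708496094), (8.17654037475586, 18.167678833007812), 90.37921142578125) [0.55916937 0.03160273 0.11      ]
tri (array([0.56178849, 0.03641778, 0.10729769]), np.float64(0.002495947418064433))
pred collar side [343.12613284 207.68674624]
```

```bash
python3 - <<'E'
import cv2,numpy as np
from h import *
t=cv2.imread("pics/top0.png"); s=cv2.imread("pics/side0.png")
# box yaw: gray top face edges by line fit, lid far edge & left edge
f=t.astype(np.float32); sat=f[...,2]-f[...,0]
F=8
x0,x1,y0,y1=296,356,130,200
g=cv2.resize(sat[y0:y1,x0:x1],None,fx=F,fy=F,interpolation=cv2.INTER_CUBIC)
m=(g<30).astype(np.uint8)
cs,_=cv2.findContours(m,cv2.RETR_EXTERNAL,cv2.CHAIN_APPROX_NONE);c=max(cs,key=cv2.contourArea)
hull=(cv2.approxPolyDP(cv2.convexHull(c),12,True)[:,0]+.5)/F-.5+[x0,y0]; print("box hull",hull.round(1).tolist())
c=(c[:,0]+.5)/F-.5+[x0,y0]
def fit(p): 
    v=cv2.fitLine(p.astype(np.float32),cv2.DIST_HUBER,0,.01,.01).ravel();return v
# left edge between rows 145..182
L=c[(c[:,1]>143)&(c[:,1]<182)&(c[:,0]<320)]; v=fit(L);a=plane("top",v[2:]-20*v[:2],.075);b=plane("top",v[2:]+20*v[:2],.075);d=(a-b)*np.sign((a-b)[0]);print("left edge yaw",np.degrees(np.arctan2(d[1],d[0])),L[:,0].min(),L[:,0].max())
T=c[(c[:,0]>322)&(c[:,0]<334)&(c[:,1]<150)]; v=fit(T);a=plane("top",v[2:]-20*v[:2],.08);b=plane("top",v[2:]+20*v[:2],.08);d=(a-b)*np.sign((a-b)[1]);print("far edge yaw",np.degrees(np.arctan2(d[1],d[0]))-90)
print(sat[169:184,314:334].astype(int)); print(t[169:184,314:334,2])
# block
h=cv2.cvtColor(t,cv2.COLOR_BGR2HSV)
print("block row181",t[181,240:275,2]); print("col257",t[165:200,257,2])
print("side row",s[197,305:345,2]); print(s[185:212,323,2])
E
```

```text
box hull [[308.4, 136.9], [315.1, 135.8], [345.9, 140.6], [349.4, 143.1], [340.8, 194.4], [301.8, 187.8]]
left edge yaw -7.460633420349546 301.4375 307.4375
far edge yaw -8.84571508262502
[[  9  14  16  20  39  67 105 120 118 115 121 119 106  73  34  17  13  13
   10   8]
 [  9  15  21  55 104 123 113 108  89  82  89 103 116 121  89  38  16  14
   12  12]
 [ 10  12  46 104 116 102  66  24  -2  -2  -2  16  59 103 116  90  36  14
   14  12]
 [ 10  22  87 123  95  40   6  14  19  20  29  37  39  51 102 117  74  21
   15  12]
 [ 12  62 113 115  70  56  68  70  84  95 111 120 121  75  92 118 107  36
   16  12]
 [ 16  83 121  91  82 112 124 127 124 122 123 120 121  83  54 106 118  58
   14   8]
 [ 27  93 122  71  53  98 109 110 104  96  93  79  71  47   9  83 112  68
   18   6]
 [ 27  90 124  68  14  35  41  43  42  40  40  41  37  21   3  60  84  57
   18   3]
 [ 23  87 126  75  13  13  16  20  24  17  13   6  -2  -1   1  60  86  50
   16   5]
 [ 14  75 119  91  29   0  -1   1   5   6   1  -5  -2   0  22  68  88  37
   11   4]
 [ 14  62 115 122  67   5   1  -2   1   0  -3   1  -1  15  52 
[... 1529 characters left out ...]
8 106 115 146
  122  88]
 [144 157 159 159 149 160 175 178 178 180 179 177 173 163 130 118 149 152
  112  79]]
block row181 [203 206 206 172 110  80  80  84  83  53  35  46  53  57  58  58  55  54
  55  54  52  61  75  79  80  77  80  67  45 111 139 140 139 138 141]
col257 [190 189 175  93  84  89  85  88  77  42  37  48  57  60  58  58  54  54
  51  50  55  68  85  82  82  76  63  32  62 118 130 126 144 192 193]
side row [171 172 163  59  65  65  68  66  63  66  68  75  88  93  94  89  87  83
  78  74  72  69  66  69  71  72  69  67  71  71  70  71  67  94 148 108
  94  94 112 126]
[ 83 100  96  82  68  69  72  70  70  87  89  95  78  70  71  68  71  68
  67  69  65  67  67  68  65  91 114]
```

```bash
python3 - <<'E'
import cv2,numpy as np
from h import *
F=8
def pocket(n,box,th,seed):
    im=cv2.imread(f"pics/{n}0.png");x0,x1,y0,y1=box
    g=cv2.resize(im[y0:y1,x0:x1,2].astype(np.float32),None,fx=F,fy=F,interpolation=cv2.INTER_CUBIC)
    best=None
    m=((g<th)if n=="top" else (g>th)).astype(np.uint8) if False else (g<th).astype(np.uint8)
    nn,lab,st,ce=cv2.connectedComponentsWithStats(m)
    l=lab[int((seed[1]-y0)*F),int((seed[0]-x0)*F)]
    c=max(cv2.findContours((lab==l).astype(np.uint8),cv2.RETR_EXTERNAL,cv2.CHAIN_APPROX_NONE)[0],key=cv2.contourArea)[:,0]
    e=cv2.fitEllipse(c.astype(np.float32)); ctr=(np.array(e[0])+.5)/F-.5+[x0,y0]
    print(n,th,l,ctr,np.array(e[1])/F); 
    return ctr
for th in(66,70): a=pocket("top",(246,264,171,188),th,(255,180))
im=cv2.imread("pics/side0.png");print(im[183:200,308:340,2])
print(plane("top",a,.05)); print("pred side",proj("side",plane("top",a,.05)))
b=None
for th in(76,80):
    try:b=pocket("side",(314,333,186,196),th,(323,190.5))
    except Exception as e:print(e)
E
```

```text
top 66 1 [254.98373604 179.70122051] [12.69431496 13.10967827]
top 70 1 [255.02008629 179.72232819] [13.01505566 13.43644524]
[[ 84 144 166 169 170 170 170 171 174 171 115  64  70  66  67  67  71  69
   68  72  71  71  70  67  66  74  71  70  71  70  70  65]
 [ 87 142 162 168 171 168 171 171 172 169 109  64  68  65  65  66  66  72
   77  77  75  67  70  70  67  68  70  69  72  71  67  60]
 [ 87 142 159 164 170 171 169 172 174 172 134  79  75  72  76  83  89  88
   91  91  88  79  69  68  70  70  70  70  70  69  65  66]
 [ 87 141 156 163 170 171 173 175 171 150 138  98  90  91  93 100  96  93
   93  96  97  93  84  70  68  64  73  71  70  67  65  70]
 [ 84 143 158 159 153 150 144 126 126 107 107  95  93  96  95  96  98  98
   94  95  96  97  92  88  76  73  67  68  69  70  71 102]
 [ 90 133 128 120 111 108 101  89  90  90  89  86  87  83  82  82  87  85
   86  94  94  93  97  96  95 106 109 100  99  87  93 122]
 [ 83 103  96  88  92  93  93  93  91  84  79  72  72  69  72  68  73  76
   76  79  86  93  98  94  97 102 112 121 120 116 118 122]
 [ 70  85  91  92  91  93  92  91  86  70  
[... 788 characters left out ...]
  87  92  89  91  96  95  95  95  86  83
   88  78  74  76  73  68  71  70  67  70  67  65  89 142]
 [ 59  65  65  68  66  63  66  68  75  88  93  94  89  87  83  78  74  72
   69  66  69  71  72  69  67  71  71  70  71  67  94 148]
 [ 57  66  64  64  64  67  67  64  64  73  78  78  74  71  71  70  70  67
   69  69  69  72  72  67  70  69  69  69  70  66  94 148]
 [ 60  65  66  68  68  66  67  65  63  66  67  67  64  67  65  71  67  71
   65  69  69  65  72  71  69  70  71  75  72  66  94 145]]
[0.55712296 0.26714195 0.05      ]
pred side [323.46373237 191.3988552 ]
side 76 2 [322.37822628 190.98289728] [ 4.89750433 12.72091961]
side 80 2 [322.45258713 190.93395281] [ 5.41663742 13.13855553]
```

>>> drive_tool([
  [[0.0, 0.0, 0.03], [0, 0, 0.1]],
  [[0.04, 0.06, 0.03], [0, 0, 0.2]],
  [[0.07, 0.1, 0.03], [0, 0, 0.3]],
  [[0.1, 0.14, 0.03], [0, 0, 0.4]],
  [[0.13, 0.18, 0.03], [0, 0, 0.5]],
  [[0.15, 0.22, 0.03], [0, 0, 0.6]],
  [[0.18, 0.26, 0.03], [0, 0, 0.7]],
  [[0.2, 0.3, 0.03], [0, 0, 0.8]],
], grip=0.3)

```text
clock: 0.9
tcp_pos: [0.3482, -0.3138, 0.2524]
orientation: [[0.497, 0.868, -0.0], [0.868, -0.497, -0.0], [-0.0, 0.0, -1.0]]
ft_force: [0.8, -0.0, -0.4]
width: 0.7
```

The collar gives x 0.5626, y 0.0362 from the top view. The side view's columns put x about 2 mm lower, for both the collar and the pocket (0.557, 0.267). I'll use the middle value and settle the rest by feel.

>>> drive_tool([
  [[0.03, 0.05, 0], [0, 0, 0.1]],
  [[0.06, 0.09, 0], [0, 0, 0.2]],
  [[0.08, 0.13, 0], [0, 0, 0.3]],
  [[0.11, 0.17, 0], [0, 0, 0.4]],
  [[0.14, 0.22, 0], [0, 0, 0.5]],
  [[0.16, 0.26, 0], [0, 0, 0.6]],
  [[0.19, 0.3, 0], [0, 0, 0.65]],
  [[0.208, 0.342, 0], [0, 0, 0.65]],
])

```text
clock: 1.7
tcp_pos: [0.5559, 0.0259, 0.2522]
orientation: [[-0.126, 0.992, 0.0], [0.992, 0.126, -0.0], [-0.0, 0.0, -1.0]]
ft_force: [1.0, -0.4, -0.6]
width: 0.702
```

>>> drive_tool([
  [[0.0, 0.0, -0.02], [0, 0, 0]],
  [[0.0, 0.0, -0.05], [0, 0, 0]],
  [[0, 0, -0.05], [0, 0, 0]],
  [[0, 0, -0.05], [0, 0, 0]],
])

```text
clock: 2.1
tcp_pos: [0.5545, 0.0247, 0.2028]
orientation: [[-0.125, 0.992, -0.001], [0.992, 0.125, 0.0], [0.0, -0.001, -1.0]]
ft_force: [0.5, 0.1, 1.1]
width: 0.7
```

```bash
python3 - <<'E'
from workcell import sensors, vision
import cv2,numpy as np
s=sensors.observe(); print({k:np.round(v,4).tolist() for k,v in s.items() if k!='tau'})
a=vision.camera("top")[:,:,::-1];b=vision.camera("side")[:,:,::-1]
cv2.imwrite("pics/top1.png",a);cv2.imwrite("pics/side1.png",b)
cv2.imwrite("pics/v1.png",np.hstack([cv2.resize(b[130:230,290:400],None,fx=6,fy=6,interpolation=cv2.INTER_CUBIC)]))
E
```

```text
{'clock': 2.1, 'q': [0.524, 0.2763, -0.7638, 1.6438, 0.1967, 1.3018, -0.148], 'qd': [0.0072, -0.023, -0.0067, -0.0315, -0.0036, 0.0011, -0.001], 'tcp_pos': [0.5545, 0.0247, 0.2028], 'orientation': [[-0.1253, 0.9921, -0.001], [0.9921, 0.1253, 0.0001], [0.0002, -0.001, -1.0]], 'ft_force': [0.4565, 0.1366, 1.1353], 'torque': [-0.0389, -0.1213, -0.0107], 'width': 0.7002}
```

View pics/v1.png

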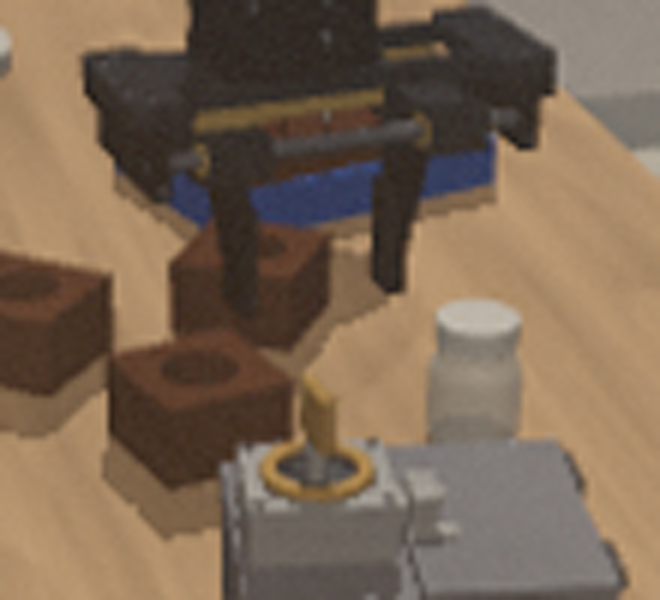

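```bash
python3 - <<'E'
from h import *
P=np.array([.5545,.0247,.2028]);y=np.array([.992,.125,0]);x=np.array([-.125,.992,0])
for n in C: 
    print(n,proj(n,P),[proj(n,P+sg*.0305*y).round(1) for sg in(-1,1)])
    print(n,(proj(n,P)-np.array([290,130]))*6)
a=cv2.imread("pics/top1.png");cv2.imwrite("pics/v2.png",cv2.resize(a[120:230,260:380],None,fx=6,fy=6,interpolation=cv2.INTER_CUBIC))
E
```

```text
side [341.96996315 179.52285141] [array([331.3, 181.2]), array([352.5, 177.9])]
side [311.81977887 297.13710849]
top [326.36414443 173.86058119] [array([327.5, 183.8]), array([325.2, 164. ])]
top [218.18486658 263.16348711]
```

View pics/v2.png

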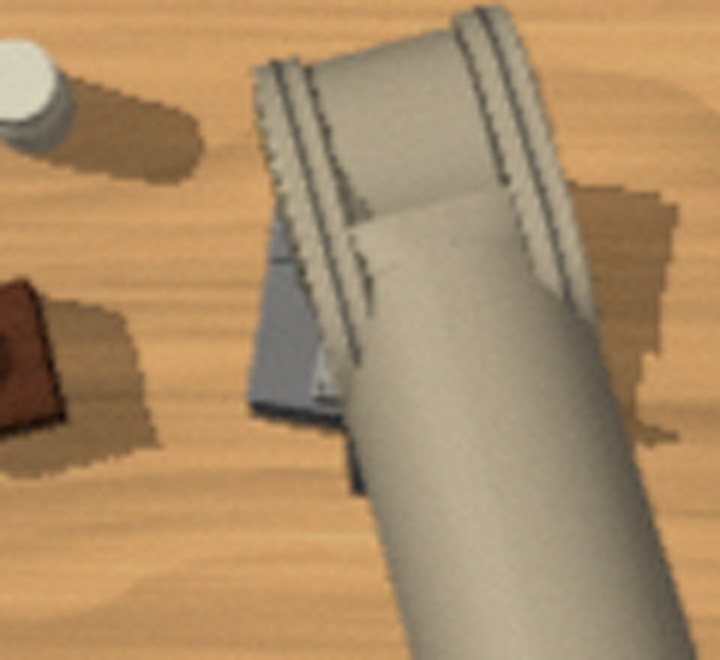

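>>> drive_tool([
  [[0.006, 0.0115, 0], [0, 0, 0]],
  [[0.006, 0.0115, 0], [0, 0, 0]],
  [[0.006, 0.0115, 0], [0, 0, 0]],
], grip=0.4)

```text
clock: 2.5
tcp_pos: [0.5611, 0.0373, 0.2031]
orientation: [[-0.127, 0.992, 0.001], [0.992, 0.127, 0.0], [0.0, 0.001, -1.0]]
ft_force: [-0.7, -0.2, 0.2]
width: 0.61
```

>>> drive_tool([
  [[0, 0, -0.03], [0, 0, 0]],
  [[0, 0, -0.06], [0, 0, 0]],
  [[0, 0, -0.081], [0, 0, 0]],
  [[0, 0, -0.081], [0, 0, 0]],
  [[0, 0, -0.081], [0, 0, 0]],
], grip=0.6)

```text
clock: 3.0
tcp_pos: [0.561, 0.0366, 0.1223]
orientation: [[-0.126, 0.992, 0.0], [0.992, 0.126, 0.0], [0.0, 0.0, -1.0]]
ft_force: [-0.9, -0.1, -0.3]
width: 0.403
```

```bash
python3 - <<'E'
from workcell import sensors, vision
import cv2,numpy as np
s=sensors.observe(); print({k:np.round(v,4).tolist() for k,v in s.items() if k!='tau'})
b=vision.camera("side")[:,:,::-1]
cv2.imwrite("pics/side2.png",b)
cv2.imwrite("pics/v3.png",cv2.resize(b[170:230,305:385],None,fx=10,fy=10,interpolation=cv2.INTER_CUBIC))
E
```

```text
{'clock': 3.0, 'q': [0.476, 0.3679, -0.746, 1.7221, 0.2697, 1.1571, -0.2201], 'qd': [0.0027, -0.0169, -0.0077, -0.0191, -0.0013, 0.0003, -0.0008], 'tcp_pos': [0.561, 0.0366, 0.1223], 'orientation': [[-0.1258, 0.9921, 0.0002], [0.9921, 0.1258, 0.0002], [0.0002, 0.0002, -1.0]], 'ft_force': [-0.8853, -0.1409, -0.2907], 'torque': [-0.0669, -0.1629, 0.0321], 'width': 0.4027}
```

View pics/v3.png

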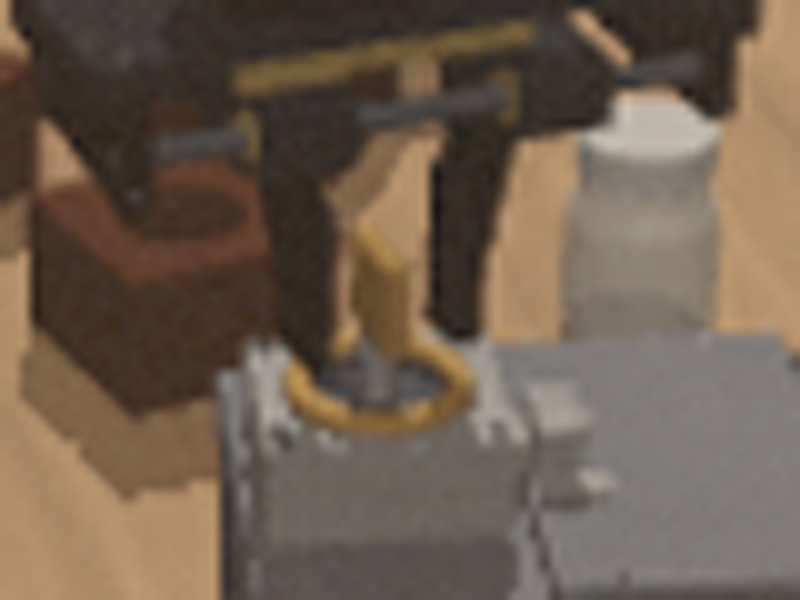

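The key bow is centred between the fingers: the bow's middle is at about 381 in the crop and the gap's at about 383. I'll close gently and check the lateral force.

>>> drive_tool([
  [[0, 0, 0], [0, 0, 0]],
  [[0, 0, 0], [0, 0, 0]],
  [[0, 0, 0], [0, 0, 0]],
  [[0, 0, 0], [0, 0, 0]],
], grip=1.0, force=6)

```text
clock: 3.45
tcp_pos: [0.561, 0.0365, 0.1219]
orientation: [[-0.126, 0.992, 0.001], [0.992, 0.126, -0.0], [-0.0, 0.001, -1.0]]
ft_force: [-0.0, -0.4, -0.2]
width: 0.123
```

```bash
cat > o.py <<'E'
from workcell import sensors
import numpy as np
s=sensors.observe(); R=np.array(s['orientation'])
print("t",s['clock'],"tcp",np.round(s['tcp_pos'],4),"yaw_y",round(np.degrees(np.arctan2(R[1,1],R[0,1])),2),"F",np.round(s['ft_force'],2),"T",np.round(s['torque'],3),"w",round(s['width']*87,1),"q7",round(s['q'][6],2))
E
python3 o.py
```

```text
t 3.45 tcp [0.561  0.0365 0.1219] yaw_y 7.22 F [-0.02 -0.42 -0.25] T [ 0.015 -0.087 -0.007] w 10.7 q7 -0.22
```

>>> drive_tool([
  [[0, 0, 0], [0, 0, 0]],
  [[0, 0, 0], [0, 0, 0]],
  [[0, 0, 0], [0, 0, 0]],
], grip=1.0, force=15)

```text
clock: 3.75
tcp_pos: [0.5611, 0.0365, 0.1218]
orientation: [[-0.126, 0.992, 0.001], [0.992, 0.126, 0.0], [0.0, 0.001, -1.0]]
ft_force: [0.9, 0.6, 1.3]
width: 0.103
```

```bash
python3 o.py
```

```text
t 3.75 tcp [0.5611 0.0365 0.1218] yaw_y 7.22 F [0.94 0.62 1.28] T [-0.113 -0.478 -0.019] w 8.9 q7 -0.22
```

>>> drive_tool([
  [[0, 0, 0], [0, 0, 0]],
  [[0, 0, 0], [0, 0, -0.05]],
  [[0, 0, 0], [0, 0, -0.1]],
  [[0, 0, 0], [0, 0, -0.15]],
  [[0, 0, 0], [0, 0, -0.2]],
  [[0, 0, 0], [0, 0, -0.2]],
], force=30)

```text
clock: 4.35
tcp_pos: [0.5607, 0.0365, 0.1218]
orientation: [[0.075, 0.997, 0.0], [0.997, -0.075, -0.0], [-0.0, 0.0, -1.0]]
ft_force: [-0.5, -0.9, 3.0]
width: 0.103
```

```bash
python3 o.py
```

```text
t 4.35 tcp [0.5607 0.0365 0.1218] yaw_y -4.28 F [-0.54 -0.86  3.  ] T [-0.154 -0.007 -0.011] w 9.0 q7 -0.41
```

>>> drive_tool([
  [[0, 0, 0], [0, 0, -0.05]],
  [[0, 0, 0], [0, 0, -0.1]],
  [[0, 0, 0], [0, 0, -0.15]],
  [[0, 0, 0], [0, 0, -0.2]],
  [[0, 0, 0], [0, 0, -0.2]],
])

```text
clock: 4.85
tcp_pos: [0.5605, 0.0369, 0.1218]
orientation: [[0.27, 0.963, -0.001], [0.963, -0.27, 0.0], [0.0, -0.001, -1.0]]
ft_force: [-2.2, -0.1, 5.2]
width: 0.104
```

```bash
python3 o.py
```

```text
t 4.85 tcp [0.5605 0.0369 0.1218] yaw_y -15.67 F [-2.15 -0.14  5.16] T [0.159 0.44  0.071] w 9.0 q7 -0.6
```

>>> drive_tool([
  [[0, 0, 0.0005], [0, 0, -0.04]],
  [[0, 0, 0.0005], [0, 0, -0.08]],
  [[0, 0, 0.0005], [0, 0, -0.12]],
  [[0, 0, 0.0005], [0, 0, -0.12]],
])

```text
clock: 5.25
tcp_pos: [0.5602, 0.0369, 0.1218]
orientation: [[0.383, 0.924, -0.001], [0.924, -0.383, 0.0], [-0.0, -0.001, -1.0]]
ft_force: [-1.6, 0.7, 2.0]
width: 0.101
```

```bash
python3 o.py;  python3 - <<'E'
from workcell import vision
import cv2
b=vision.camera("side")[:,:,::-1]
cv2.imwrite("pics/side3.png",b)
cv2.imwrite("pics/v4.png",cv2.resize(b[170:230,305:385],None,fx=10,fy=10,interpolation=cv2.INTER_CUBIC))
E
```

```text
t 5.25 tcp [0.5602 0.0369 0.1218] yaw_y -22.49 F [-1.62  0.74  1.99] T [0.336 0.486 0.065] w 8.8 q7 -0.71
```

View pics/v4.png

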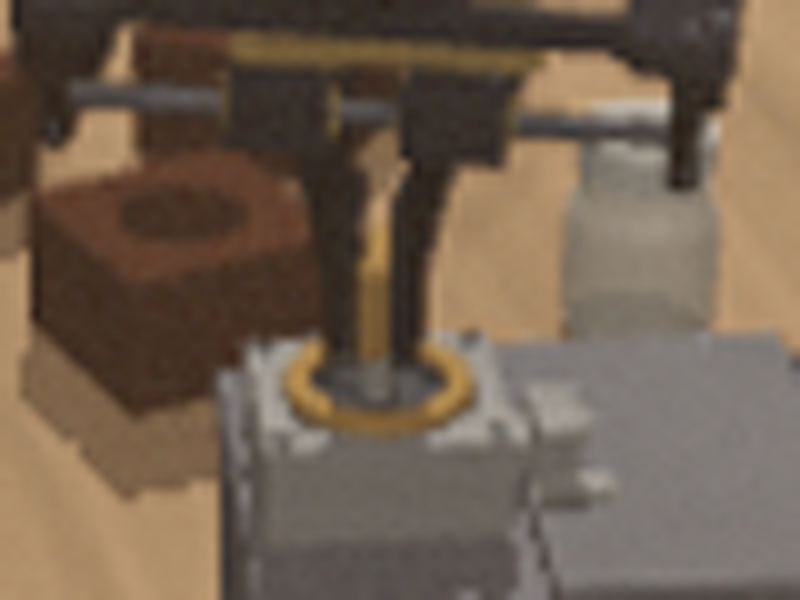

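>>> drive_tool([
  [[0, 0, 0], [0, 0, -0.04]],
  [[0, 0, 0], [0, 0, -0.08]],
  [[0, 0, 0], [0, 0, -0.08]],
])

```text
clock: 5.6
tcp_pos: [0.5602, 0.037, 0.1218]
orientation: [[0.455, 0.891, -0.001], [0.891, -0.455, 0.0], [-0.0, -0.001, -1.0]]
ft_force: [-3.1, 2.1, 2.3]
width: 0.102
```

```bash
python3 o.py
```

```text
t 5.6 tcp [0.5602 0.037  0.1218] yaw_y -27.06 F [-3.13  2.08  2.35] T [0.648 0.806 0.073] w 8.9 q7 -0.79
```

>>> drive_tool([
  [[0, 0, 0], [0, 0, -0.04]],
  [[0, 0, 0], [0, 0, -0.06]],
  [[0, 0, 0], [0, 0, -0.06]],
])

```text
clock: 5.9
tcp_pos: [0.5604, 0.0368, 0.1218]
orientation: [[0.508, 0.862, -0.001], [0.862, -0.508, 0.0], [-0.0, -0.001, -1.0]]
ft_force: [-3.2, 2.4, 1.1]
width: 0.1
```

```bash
python3 o.py
```

```text
t 5.9 tcp [0.5604 0.0368 0.1218] yaw_y -30.5 F [-3.17  2.44  1.1 ] T [0.702 0.834 0.037] w 8.7 q7 -0.84
```

>>> drive_tool([
  [[0, 0, 0], [0, 0, -0.04]],
  [[0, 0, 0], [0, 0, -0.06]],
  [[0, 0, 0], [0, 0, -0.06]],
])

```text
clock: 6.2
tcp_pos: [0.5605, 0.0367, 0.1218]
orientation: [[0.559, 0.829, -0.001], [0.829, -0.559, 0.0], [-0.0, -0.001, -1.0]]
ft_force: [-4.0, 2.3, -0.2]
width: 0.1
```

```bash
python3 o.py;  python3 - <<'E'
from workcell import vision
import cv2
b=vision.camera("side")[:,:,::-1]
cv2.imwrite("pics/side4.png",b)
cv2.imwrite("pics/v5.png",cv2.resize(b[170:230,305:385],None,fx=10,fy=10,interpolation=cv2.INTER_CUBIC))
E
```

```text
t 6.2 tcp [0.5605 0.0367 0.1218] yaw_y -33.97 F [-4.01  2.29 -0.17] T [0.802 0.928 0.085] w 8.7 q7 -0.9
```

View pics/v5.png

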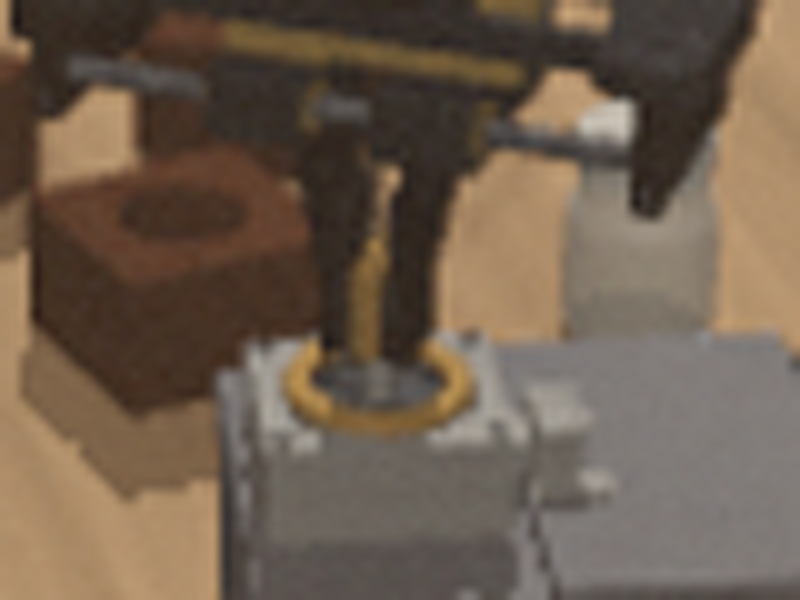

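>>> drive_tool([
  [[0, 0, 0], [0, 0, -0.04]],
  [[0, 0, 0], [0, 0, -0.06]],
  [[0, 0, 0], [0, 0, -0.06]],
])

```text
clock: 6.55
tcp_pos: [0.56, 0.0372, 0.1218]
orientation: [[0.607, 0.794, -0.002], [0.794, -0.607, 0.001], [-0.001, -0.002, -1.0]]
ft_force: [-6.2, 4.1, 0.9]
width: 0.101
```

```bash
python3 o.py
```

```text
t 6.55 tcp [0.56   0.0372 0.1218] yaw_y -37.39 F [-6.2   4.09  0.85] T [1.119 1.605 0.179] w 8.8 q7 -0.96
```

>>> drive_tool([
  [[0, 0, 0], [0, 0, -0.03]],
  [[0, 0, 0], [0, 0, -0.04]],
  [[0, 0, 0], [0, 0, -0.04]],
])

```text
clock: 6.85
tcp_pos: [0.5598, 0.0375, 0.1218]
orientation: [[0.638, 0.77, -0.002], [0.77, -0.638, 0.001], [-0.001, -0.002, -1.0]]
ft_force: [-6.8, 5.0, 2.4]
width: 0.101
```

```bash
python3 o.py
```

```text
t 6.85 tcp [0.5598 0.0375 0.1218] yaw_y -39.64 F [-6.76  4.97  2.36] T [1.28  1.815 0.284] w 8.8 q7 -1.0
```

```bash
 python3 - <<'E'
from workcell import vision
import cv2,numpy as np
b=vision.camera("side")[:,:,::-1]
cv2.imwrite("pics/side5.png",b); a=cv2.imread("pics/side0.png")
A=a[200:225,345:375];B=b[200:225,345:375]
d=np.abs(A.astype(int)-B).max(2); print(d)
cv2.imwrite("pics/v6.png",cv2.resize(np.hstack([A,B]),None,fx=13,fy=13,interpolation=cv2.INTER_NEAREST))
E
python3 o.py
```

```text
[[ 70 108 118  58  12   5   7   6   7   8   8   6   9   4   6   7   7   6
    7   7   6   6   4   4   3   5   6   3   5   4]
 [ 71 113 109  43  10   7   4   4   9   6   6   5   4   4   8   5   6   6
    6   3   3   3   7   6   7   3   6   4   7   6]
 [ 64 115 110  38   8   7   4   5   7   8   8   5   6   7   6   5   5   7
    2   6   6   8   6   4   6   6   7   7   5   4]
 [ 67 108  77   5  10   7   6   3   5   4   8   8   7   4   7   5   5   4
    5   5   4   4   6   9   6   4   8   4   5   8]
 [ 64  79  28  13   7   6   6   5   7   7   4   5   9   6   5   7   8   6
    4   9   5   6   6   3   6   7   5   7   5   5]
 [ 37  28   6   6   5   7   3   6   7   7   7   5   6   2   3   2   9   5
    4   5   6   7   6   6   7   6   8   7   8   6]
 [ 11   5   5   3   5   7   6   7   8  10   6   4   6   3   5   5   0   5
    8   7   5   7   5   7   6   5   4   3   5   7]
 [  6   4   9   1   3   5   4  11   2   8   5   2   6   4   5   6   8   6
    7   7   9   8   6   5   6   3   5   8   5   4]
 [  6   5   5   3   8   7   6   5   7   7   5   4   7   7   5   8   6   4
    6   7   4   6   3   7 
[... 1429 characters left out ...]
   2   5   5   5   6   7   7   6   5   5   2
    5   2   6   4   3   4   5   8   5   7   6   6]
 [  4   1   8   5   6   5   7   6   6   8   4   2   7   5   4   6   7   7
    8   3   4   6   9   6   5   7   5   6   8   5]
 [  3   7   6   5   1   2   7   7   3   4   2   3   2   2   7   1   6   4
    4   8   5   6   5   7   6   8   8   5   7   2]
 [  4   3   6   2   6   6   4   4   4   3   3   7   4   4   5   5   6   8
    5   3   6   6   7   8   7   7   6   6   8   9]
 [  5   4   6   4   7   4   3   3   3   2   7   3   7   6   3   8   8   6
    7   3  11   8   4   5   4   5   6   6   7   5]]
t 6.9 tcp [0.5598 0.0375 0.1218] yaw_y -39.62 F [-7.12  5.58  2.27] T [1.314 1.766 0.284] w 9.0 q7 -1.0
```

View pics/v6.png

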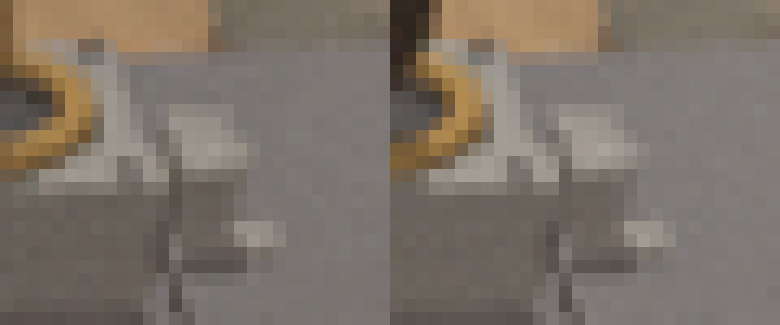

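The stop is felt: Tz rises from 0.08 to 0.28 Nm at a key angle of about 62–65°, and the gap pixels beside the keep changed. The bolt is home, so I'll turn back now.

>>> drive_tool([
  [[0, 0, 0], [0, 0, 0.08]],
  [[0, 0, 0], [0, 0, 0.18]],
  [[0, 0, 0], [0, 0, 0.28]],
  [[0, 0, 0], [0, 0, 0.38]],
  [[0, 0, 0], [0, 0, 0.48]],
  [[0, 0, 0], [0, 0, 0.58]],
  [[0, 0, 0], [0, 0, 0.68]],
  [[0, 0, 0], [0, 0, 0.7]],
])

```text
clock: 7.7
tcp_pos: [0.5616, 0.0359, 0.1223]
orientation: [[-0.009, 1.0, 0.002], [1.0, 0.009, -0.0], [-0.0, 0.002, -1.0]]
ft_force: [0.5, -0.1, -0.2]
width: 0.102
```

```bash
python3 o.py
```

```text
t 7.7 tcp [0.5616 0.0359 0.1223] yaw_y 0.49 F [ 0.51 -0.1  -0.15] T [ 0.173 -0.215  0.027] w 8.9 q7 -0.33
```

>>> drive_tool([
  [[0, 0, 0], [0, 0, 0.1]],
  [[0, 0, 0], [0, 0, 0.2]],
  [[0, 0, 0], [0, 0, 0.3]],
  [[0, 0, 0], [0, 0, 0.4]],
  [[0, 0, 0], [0, 0, 0.5]],
  [[0, 0, 0], [0, 0, 0.58]],
  [[0, 0, 0], [0, 0, 0.58]],
])

```text
clock: 8.4
tcp_pos: [0.562, 0.0366, 0.1226]
orientation: [[-0.553, 0.833, 0.003], [0.833, 0.553, 0.001], [-0.001, 0.003, -1.0]]
ft_force: [3.1, 3.5, -1.2]
width: 0.099
```

```bash
python3 o.py
```

```text
t 8.4 tcp [0.562  0.0366 0.1226] yaw_y 33.56 F [ 3.12  3.5  -1.19] T [ 0.726 -1.14  -0.063] w 8.6 q7 0.21
```

>>> drive_tool([
  [[0, 0, 0.001], [0, 0, 0]],
  [[0, 0, 0.002], [0, 0, 0]],
  [[0, 0, 0.002], [0, 0, 0]],
])

```text
clock: 8.7
tcp_pos: [0.5617, 0.0367, 0.124]
orientation: [[-0.55, 0.835, 0.002], [0.835, 0.55, 0.001], [-0.001, 0.002, -1.0]]
ft_force: [5.8, 3.4, -6.0]
width: 0.105
```

```bash
python3 o.py
```

```text
t 8.7 tcp [0.5617 0.0367 0.124 ] yaw_y 33.36 F [ 5.82  3.38 -6.04] T [ 0.817 -1.792 -0.046] w 9.2 q7 0.21
```

>>> drive_tool([
  [[0.0008, 0.0005, -0.0004], [0, 0, 0]],
  [[0.0008, 0.0005, -0.0004], [0, 0, 0.03]],
  [[0.0008, 0.0005, -0.0004], [0, 0, 0.06]],
  [[0.0008, 0.0005, -0.0004], [0, 0, 0.06]],
])

```text
clock: 9.1
tcp_pos: [0.5621, 0.0369, 0.1239]
orientation: [[-0.603, 0.798, 0.001], [0.798, 0.603, 0.0], [-0.001, 0.001, -1.0]]
ft_force: [4.9, 1.8, -2.0]
width: 0.101
```

```bash
python3 o.py
```

```text
t 9.1 tcp [0.5621 0.0369 0.1239] yaw_y 37.06 F [ 4.91  1.84 -2.04] T [ 0.405 -1.437 -0.011] w 8.8 q7 0.27
```

>>> drive_tool([
  [[0.0005, 0, 0.0003], [0, 0, 0.03]],
  [[0.0005, 0, 0.0003], [0, 0, 0.06]],
  [[0.0005, 0, 0.0003], [0, 0, 0.06]],
])

```text
clock: 9.4
tcp_pos: [0.5622, 0.037, 0.1239]
orientation: [[-0.651, 0.759, 0.0], [0.759, 0.651, 0.0], [-0.0, 0.0, -1.0]]
ft_force: [5.0, 2.5, -2.6]
width: 0.102
```

```bash
python3 o.py
```

```text
t 9.4 tcp [0.5622 0.037  0.1239] yaw_y 40.58 F [ 5.01  2.46 -2.62] T [ 0.511 -1.459 -0.006] w 8.9 q7 0.33
```

>>> drive_tool([
  [[0, 0, 0], [0, 0, 0.03]],
  [[0, 0, 0], [0, 0, 0.06]],
  [[0, 0, 0], [0, 0, 0.06]],
])

```text
clock: 9.7
tcp_pos: [0.5623, 0.0371, 0.1239]
orientation: [[-0.695, 0.719, 0.0], [0.719, 0.695, 0.0], [0.0, 0.001, -1.0]]
ft_force: [5.0, 2.6, -3.8]
width: 0.103
```

```bash
python3 o.py
```

```text
t 9.7 tcp [0.5623 0.0371 0.1239] yaw_y 44.02 F [ 5.    2.6  -3.79] T [ 0.584 -1.521 -0.005] w 8.9 q7 0.38
```

>>> drive_tool([
  [[0.0008, 0.0004, 0], [0, 0, 0.03]],
  [[0.0008, 0.0004, 0], [0, 0, 0.07]],
  [[0.0008, 0.0004, 0], [0, 0, 0.07]],
])

```text
clock: 10.0
tcp_pos: [0.5627, 0.0373, 0.1239]
orientation: [[-0.743, 0.669, -0.0], [0.669, 0.743, -0.0], [0.0, -0.0, -1.0]]
ft_force: [3.9, 1.0, -1.2]
width: 0.105
```

```bash
python3 o.py
```

```text
t 10.0 tcp [0.5627 0.0373 0.1239] yaw_y 48.02 F [ 3.91  0.99 -1.16] T [ 0.332 -0.996 -0.005] w 9.1 q7 0.45
```

>>> drive_tool([
  [[0.0003, 0.0002, 0], [0, 0, 0.04]],
  [[0.0003, 0.0002, 0], [0, 0, 0.07]],
  [[0.0003, 0.0002, 0], [0, 0, 0.07]],
])

```text
clock: 10.3
tcp_pos: [0.563, 0.0374, 0.1239]
orientation: [[-0.787, 0.617, -0.001], [0.617, 0.787, -0.0], [0.0, -0.0, -1.0]]
ft_force: [1.9, 0.9, -0.9]
width: 0.104
```

```bash
python3 o.py
```

```text
t 10.3 tcp [0.563  0.0374 0.1239] yaw_y 51.94 F [ 1.86  0.94 -0.91] T [ 0.222 -0.647 -0.007] w 9.0 q7 0.51
```

>>> drive_tool([
  [[0.0003, 0.0003, 0], [0, 0, 0.04]],
  [[0.0003, 0.0003, 0], [0, 0, 0.07]],
  [[0.0003, 0.0003, 0], [0, 0, 0.07]],
])

```text
clock: 10.6
tcp_pos: [0.5632, 0.0377, 0.1239]
orientation: [[-0.828, 0.56, -0.001], [0.56, 0.828, -0.0], [0.0, -0.001, -1.0]]
ft_force: [0.3, -0.0, -0.7]
width: 0.103
```

```bash
python3 o.py
```

```text
t 10.6 tcp [0.5632 0.0377 0.1239] yaw_y 55.93 F [ 0.26 -0.03 -0.7 ] T [ 0.1   -0.325 -0.023] w 9.0 q7 0.57
```

>>> drive_tool([
  [[0, 0, 0.0006], [0, 0, 0]],
  [[0, 0, 0.0012], [0, 0, 0]],
  [[0, 0, 0.0012], [0, 0, 0]],
])

```text
clock: 10.9
tcp_pos: [0.5633, 0.0378, 0.1252]
orientation: [[-0.828, 0.561, -0.0], [0.561, 0.828, -0.0], [0.0, -0.0, -1.0]]
ft_force: [-0.6, -0.2, -0.1]
width: 0.1
```

```bash
python3 o.py
```

```text
t 10.9 tcp [0.5633 0.0378 0.1252] yaw_y 55.89 F [-0.64 -0.16 -0.1 ] T [ 0.096 -0.196 -0.027] w 8.7 q7 0.57
```

>>> drive_tool([
  [[0, 0, 0.0008], [0, 0, 0]],
  [[0, 0, 0.0015], [0, 0, 0]],
  [[0, 0, 0.0015], [0, 0, 0]],
])

```text
clock: 11.2
tcp_pos: [0.5635, 0.0379, 0.1268]
orientation: [[-0.828, 0.56, 0.0], [0.56, 0.828, 0.0], [-0.0, 0.0, -1.0]]
ft_force: [-0.7, -0.2, -0.8]
width: 0.1
```

```bash
python3 o.py
```

```text
t 11.2 tcp [0.5635 0.0379 0.1268] yaw_y 55.92 F [-0.65 -0.17 -0.84] T [ 0.036 -0.116  0.016] w 8.7 q7 0.58
```

It lifts freely at yaw 56°, a key angle of about 154°, so I'll continue upward while watching the force.

>>> drive_tool([
  [[0, 0, 0.002], [0, 0, 0]],
  [[0, 0, 0.004], [0, 0, 0]],
  [[0, 0, 0.006], [0, 0, 0]],
  [[0, 0, 0.006], [0, 0, 0]],
])

```text
clock: 11.6
tcp_pos: [0.5636, 0.0379, 0.133]
orientation: [[-0.828, 0.56, 0.0], [0.56, 0.828, -0.0], [-0.0, 0.0, -1.0]]
ft_force: [0.5, 0.2, -0.8]
width: 0.1
```

```bash
python3 o.py;python3 - <<'E'
from workcell import vision
import cv2
b=vision.camera("side")[:,:,::-1]
cv2.imwrite("pics/side6.png",b)
cv2.imwrite("pics/v7.png",cv2.resize(b[170:230,305:385],None,fx=10,fy=10,interpolation=cv2.INTER_CUBIC))
E
```

```text
t 11.6 tcp [0.5636 0.0379 0.133 ] yaw_y 55.92 F [ 0.52  0.22 -0.85] T [-0.028 -0.117  0.031] w 8.7 q7 0.58
```

View pics/v7.png

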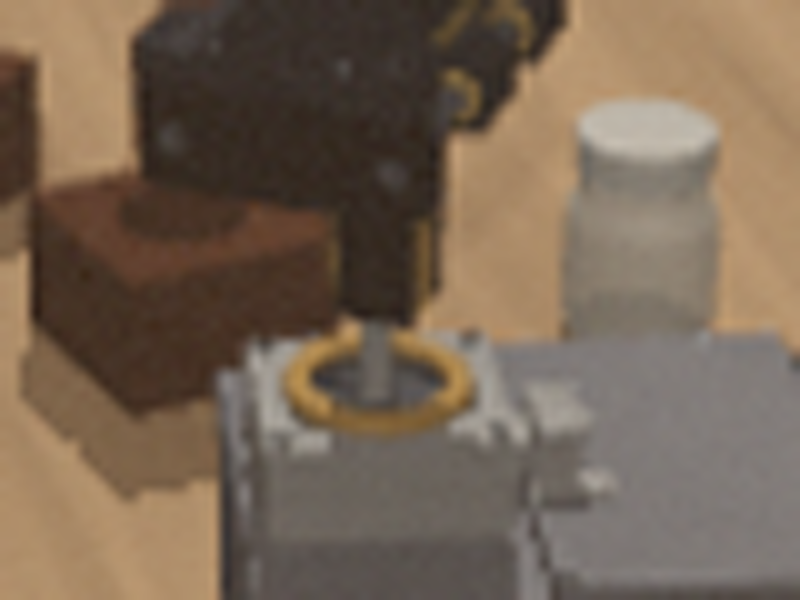

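The key is rising with the gripper: more of the shank shows above the collar at about (375,360) in the crop, and the force is near zero.

>>> drive_tool([
  [[0, 0, 0.004], [0, 0, 0]],
  [[0, 0, 0.008], [0, 0, 0]],
  [[0, 0, 0.012], [0, 0, 0]],
  [[0, 0, 0.016], [0, 0, 0]],
])

```text
clock: 12.05
tcp_pos: [0.5636, 0.0379, 0.1492]
orientation: [[-0.828, 0.56, 0.0], [0.56, 0.828, 0.0], [-0.0, 0.0, -1.0]]
ft_force: [-1.0, 0.2, 0.1]
width: 0.095
```

```bash
python3 o.py
```

```text
t 12.05 tcp [0.5636 0.0379 0.1492] yaw_y 55.92 F [-1.04  0.21  0.14] T [ 0.057 -0.173 -0.003] w 8.3 q7 0.59
```

>>> drive_tool([
  [[0, 0, 0.005], [0, 0, 0]],
  [[0, 0, 0.01], [0, 0, 0]],
  [[0, 0, 0.016], [0, 0, 0]],
  [[0, 0, 0.022], [0, 0, 0]],
  [[0, 0, 0.03], [0, 0, 0]],
  [[0, 0, 0.04], [0, 0, 0]],
  [[0, 0, 0.04], [0, 0, 0]],
])

```text
clock: 12.75
tcp_pos: [0.5642, 0.0381, 0.1904]
orientation: [[-0.828, 0.56, 0.002], [0.56, 0.828, 0.0], [-0.002, 0.001, -1.0]]
ft_force: [0.1, 0.8, -0.7]
width: 0.105
```

```bash
python3 o.py;python3 - <<'E'
from workcell import vision
import cv2
b=vision.camera("side")[:,:,::-1]
cv2.imwrite("pics/side7.png",b)
cv2.imwrite("pics/v8.png",cv2.resize(b[150:230,300:390],None,fx=7,fy=7,interpolation=cv2.INTER_CUBIC))
E
```

```text
t 12.75 tcp [0.5642 0.0381 0.1904] yaw_y 55.92 F [ 0.05  0.79 -0.74] T [ 0.083 -0.117  0.029] w 9.1 q7 0.62
```

View pics/v8.png

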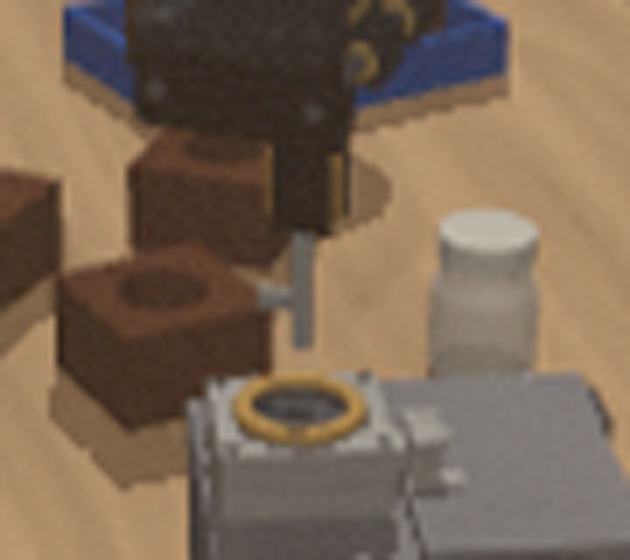

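The key is fully out and clear of the collar, with its tip at about (303,345) in the crop and its bit to the left. I'll carry it over the pocket.

>>> drive_tool([
  [[0, 0.015, 0.005], [0, 0, 0]],
  [[0, 0.045, 0.005], [0, 0, 0]],
  [[0, 0.08, 0.005], [0, 0, 0]],
  [[0, 0.115, 0.005], [0, 0, 0]],
  [[0, 0.15, 0.005], [0, 0, 0]],
  [[-0.002, 0.185, 0.005], [0, 0, 0]],
  [[-0.003, 0.21, 0.005], [0, 0, 0]],
  [[-0.003, 0.227, 0.005], [0, 0, 0]],
])

```text
clock: 13.6
tcp_pos: [0.5589, 0.2687, 0.1937]
orientation: [[-0.83, 0.558, -0.001], [0.558, 0.83, 0.001], [0.001, 0.001, -1.0]]
ft_force: [0.6, 0.4, -1.2]
width: 0.102
```

>>> drive_tool([
  [[0, 0, -0.02], [0, 0, 0]],
  [[0, 0, -0.05], [0, 0, 0]],
  [[0, 0, -0.07], [0, 0, 0]],
  [[0, 0, -0.07], [0, 0, 0]],
  [[0, 0, -0.07], [0, 0, 0]],
])

```text
clock: 14.1
tcp_pos: [0.5601, 0.2659, 0.1242]
orientation: [[-0.829, 0.56, -0.0], [0.56, 0.829, 0.001], [0.001, 0.0, -1.0]]
ft_force: [0.2, 0.2, 0.5]
width: 0.103
```

```bash
python3 o.py;python3 - <<'E'
from workcell import vision
import cv2,numpy as np
b=vision.camera("side")[:,:,::-1];a=vision.camera("top")[:,:,::-1]
cv2.imwrite("pics/side8.png",b);cv2.imwrite("pics/top8.png",a)
cv2.imwrite("pics/v9.png",np.hstack([cv2.resize(b[150:220,290:360],None,fx=5.6,fy=5.6,interpolation=cv2.INTER_CUBIC),cv2.resize(a[140:210,230:300],None,fx=5.6,fy=5.6,interpolation=cv2.INTER_CUBIC)]))
E
```

```text
t 14.1 tcp [0.5601 0.2659 0.1242] yaw_y 55.97 F [0.23 0.19 0.46] T [ 0.004 -0.131 -0.04 ] w 9.0 q7 0.16
```

View pics/v9.png

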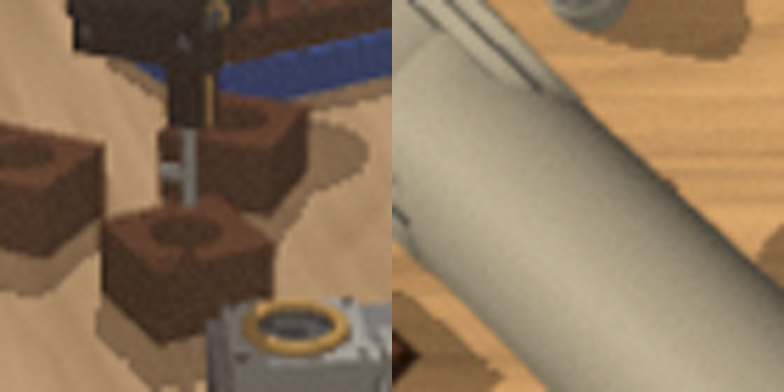

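```bash
python3 - <<'E'
from h import *
print(proj("side",[.5584,.267,.069]),proj("side",[.556,.2695,.05]))
b=cv2.imread("pics/side8.png"); print(b[170:192,312:334,2]); print((b[170:192,312:334,2].astype(int)-b[170:192,312:334,0]))
# where the pocket is, from side image columns, if seen key tip col 323.9 is at axis
E
```

```text
[323.81349365 186.32888556] [322.9905889  191.13175205]
[[179 174 178 179 176 174 168 129  51  51  49  51  54  50  69 112  64  66
   72  71  68  71]
 [181 175 176 178 180 175 174 159  45  50  49  50  56  49  72 114  64  69
   74  72  70  66]
 [183 178 174 178 179 181 175 134  68  61  60  51  52  51  68  93  71  69
   68  70  70  68]
 [183 182 177 174 177 178 126  88  86  86  89  99  96  81  78  94  93  87
   85  86  86  89]
 [183 184 178 174 180 175  87  72  76  80  88 108 104  82  86  93  97  98
   98  98  99  99]
 [180 184 180 178 176 173  87  66  67  69  79 108 103  72  72  78  77  85
   85  87  92  96]
 [182 183 183 180 178 172  88  64  68  69  82 110 102  72  66  72  70  74
   71  73  78  81]
 [179 182 183 181 177 171 108  64  67  66  81 110 103  71  70  71  74  71
   71  70  70  71]
 [177 181 183 183 180 172 113  61  66  62  81 108 101  74  70  69  68  72
   74  72  71  71]
 [176 179 181 183 184 173 129 119 113 111  91 104 101  71  70  68  70  72
   72  72  70  71]
 [177 177 180 183 185 177 130 114 112 110 100 109 105  74  73  69  73  71
   71  72  69  70]
 [177 176 180 180 184
[... 1821 characters left out ...]
35 36 36]
 [69 70 69 69 70 72 55 26 24 20 19 16 15 26 34 33 35 32 31 33 34 37]
 [69 70 69 72 70 69 54 32 35 33 22 12 14 25 34 32 34 32 31 34 33 36]
 [69 70 70 69 68 69 55 33 34 35 24 15 13 26 43 39 37 33 32 31 32 34]
 [69 70 69 70 67 70 61 40 36 36 28 11 15 34 51 49 49 41 33 35 32 32]
 [70 70 70 70 70 66 64 48 49 50 40 19 27 41 50 52 51 47 47 37 31 31]
 [66 66 65 59 62 55 54 51 52 54 52 43 44 48 52 48 51 54 50 46 41 34]
 [57 55 55 49 48 50 51 44 46 45 42 42 46 46 47 51 52 51 52 51 51 49]
 [51 50 48 52 48 43 39 39 36 34 36 35 38 40 38 42 48 50 51 53 53 51]
 [49 52 51 49 50 37 30 33 35 33 33 35 36 36 35 34 38 45 56 50 52 51]
 [52 51 52 50 49 31 32 31 34 35 36 37 34 35 37 35 33 38 54 51 50 53]]
```

In the side view, shank column 323.4 against pocket 322.4 agrees with the planned offset of about 3.4 mm opposite the bit. That leaves about 7 mm clearance all round, so I'll lower it.

>>> drive_tool([
  [[0, 0, -0.008], [0, 0, 0]],
  [[0, 0, -0.016], [0, 0, 0]],
  [[0, 0, -0.024], [0, 0, 0]],
  [[0, 0, -0.032], [0, 0, 0]],
  [[0, 0, -0.04], [0, 0, 0]],
  [[0, 0, -0.04], [0, 0, 0]],
])

```text
clock: 14.8
tcp_pos: [0.5599, 0.2644, 0.0822]
orientation: [[-0.828, 0.56, -0.002], [0.56, 0.828, -0.001], [0.001, -0.002, -1.0]]
ft_force: [-0.1, -0.7, -0.9]
width: 0.1
```

```bash
python3 o.py
```

```text
t 14.8 tcp [0.5599 0.2644 0.0822] yaw_y 55.92 F [-0.14 -0.67 -0.9 ] T [-0.007 -0.085  0.055] w 8.7 q7 0.13
```

>>> drive_tool([
  [[0, 0, -0.006], [0, 0, 0]],
  [[0, 0, -0.012], [0, 0, 0]],
  [[0, 0, -0.018], [0, 0, 0]],
  [[0, 0, -0.018], [0, 0, 0]],
])

```text
clock: 15.2
tcp_pos: [0.5601, 0.2646, 0.0646]
orientation: [[-0.828, 0.56, -0.001], [0.56, 0.828, -0.0], [0.001, -0.001, -1.0]]
ft_force: [-0.3, -0.9, -0.4]
width: 0.1
```

```bash
python3 o.py
```

```text
t 15.2 tcp [0.5601 0.2646 0.0646] yaw_y 55.92 F [-0.27 -0.88 -0.39] T [ 0.07  -0.136 -0.012] w 8.7 q7 0.12
```

>>> drive_tool([
  [[0, 0, -0.0015], [0, 0, 0]],
  [[0, 0, -0.003], [0, 0, 0]],
  [[0, 0, -0.003], [0, 0, 0]],
])

```text
clock: 15.5
tcp_pos: [0.5605, 0.2649, 0.0626]
orientation: [[-0.828, 0.56, 0.0], [0.56, 0.828, 0.0], [-0.0, 0.0, -1.0]]
ft_force: [-1.3, -1.0, -0.6]
width: 0.099
```

```bash
python3 o.py;python3 - <<'E'
from workcell import vision
import cv2,numpy as np
b=vision.camera("side")[:,:,::-1]
cv2.imwrite("pics/side9.png",b)
cv2.imwrite("pics/v10.png",cv2.resize(b[150:220,290:360],None,fx=8,fy=8,interpolation=cv2.INTER_CUBIC))
E
```

```text
t 15.5 tcp [0.5605 0.2649 0.0626] yaw_y 55.92 F [-1.26 -1.03 -0.55] T [ 0.055 -0.139  0.002] w 8.6 q7 0.12
```

View pics/v10.png

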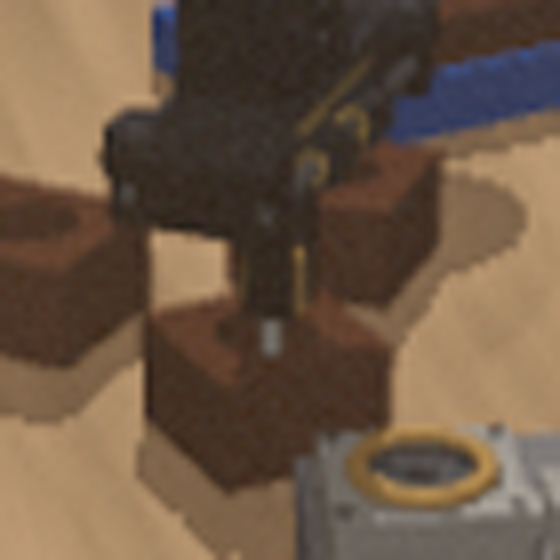

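The shank has gone down into the pocket at about (270,345) in the crop. I'll ease it to the floor, then open.

>>> drive_tool([
  [[0, 0, -0.001], [0, 0, 0]],
  [[0, 0, -0.002], [0, 0, 0]],
  [[0, 0, -0.0025], [0, 0, 0]],
  [[0, 0, -0.0025], [0, 0, 0]],
])

```text
clock: 15.95
tcp_pos: [0.5605, 0.2649, 0.0601]
orientation: [[-0.828, 0.56, -0.0], [0.56, 0.828, 0.0], [0.0, 0.0, -1.0]]
ft_force: [-0.4, 0.0, -1.0]
width: 0.108
```

```bash
python3 o.py
```

```text
t 15.95 tcp [0.5605 0.2649 0.0601] yaw_y 55.92 F [-0.35  0.02 -1.  ] T [ 0.074 -0.147 -0.008] w 9.4 q7 0.12
```

>>> drive_tool([
  [[0, 0, -0.001], [0, 0, 0]],
  [[0, 0, -0.002], [0, 0, 0]],
  [[0, 0, -0.002], [0, 0, 0]],
])

```text
clock: 16.25
tcp_pos: [0.5609, 0.2652, 0.0597]
orientation: [[-0.828, 0.56, 0.001], [0.56, 0.828, 0.0], [-0.001, 0.001, -1.0]]
ft_force: [-3.4, -2.6, 12.2]
width: 0.099
```

```bash
python3 o.py
```

```text
t 16.25 tcp [0.5609 0.2652 0.0597] yaw_y 55.92 F [-3.45 -2.59 12.16] T [-0.664  0.8    0.037] w 8.7 q7 0.12
```

>>> drive_tool([
  [[0, 0, 0.0018], [0, 0, 0]],
  [[0, 0, 0.0018], [0, 0, 0]],
])

```text
clock: 16.45
tcp_pos: [0.5606, 0.265, 0.0602]
orientation: [[-0.828, 0.56, 0.0], [0.56, 0.828, 0.0], [-0.0, 0.0, -1.0]]
ft_force: [-0.8, -0.1, -0.3]
width: 0.104
```

```bash
python3 o.py
```

```text
t 16.45 tcp [0.5606 0.265  0.0602] yaw_y 55.92 F [-0.77 -0.07 -0.28] T [ 0.067 -0.12   0.041] w 9.1 q7 0.12
```

>>> drive_tool([
  [[0, 0, 0.0018], [0, 0, 0]],
  [[0, 0, 0.0018], [0, 0, 0]],
  [[0, 0, 0.0018], [0, 0, 0]],
  [[0, 0, 0.0018], [0, 0, 0]],
  [[0, 0, 0.0018], [0, 0, 0]],
  [[0, 0, 0.0018], [0, 0, 0]],
], grip=0.3)

```text
clock: 17.05
tcp_pos: [0.5605, 0.2649, 0.0617]
orientation: [[-0.828, 0.56, -0.0], [0.56, 0.828, 0.0], [0.0, 0.0, -1.0]]
ft_force: [-0.5, -0.2, -0.1]
width: 0.557
```

```bash
python3 o.py;python3 - <<'E'
from workcell import vision
import cv2,numpy as np
b=vision.camera("side")[:,:,::-1]
cv2.imwrite("pics/side10.png",b)
cv2.imwrite("pics/v11.png",cv2.resize(b[150:220,290:360],None,fx=8,fy=8,interpolation=cv2.INTER_CUBIC))
E
```

```text
t 17.05 tcp [0.5605 0.2649 0.0617] yaw_y 55.92 F [-0.49 -0.21 -0.08] T [ 0.093 -0.1    0.021] w 48.4 q7 0.12
```

View pics/v11.png

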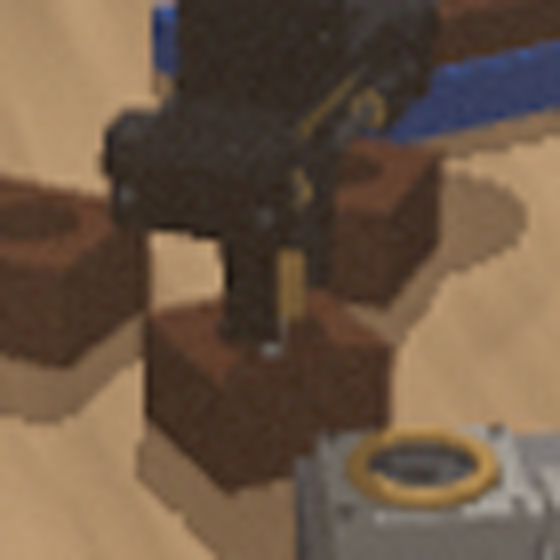

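>>> drive_tool([
  [[0, 0, 0], [0, 0, 0]],
  [[0, 0, 0], [0, 0, 0]],
  [[0, 0, 0.01], [0, 0, 0]],
  [[0, 0, 0.025], [0, 0, 0]],
  [[0, 0, 0.05], [0, 0, 0]],
  [[0, 0, 0.09], [0, 0, 0]],
  [[0, 0, 0.13], [0, 0, 0]],
  [[0, 0, 0.15], [0, 0, 0]],
], grip=0.05)

```text
clock: 17.9
tcp_pos: [0.5612, 0.2661, 0.2171]
orientation: [[-0.829, 0.56, 0.005], [0.56, 0.829, 0.003], [-0.003, 0.005, -1.0]]
ft_force: [-0.2, -0.6, 0.8]
width: 0.951
```

>>> drive_tool([
  [[-0.02, -0.03, 0.02], [0, 0, 0]],
  [[-0.04, -0.08, 0.03], [0, 0, 0]],
  [[-0.06, -0.13, 0.03], [0, 0, 0]],
  [[-0.08, -0.18, 0.03], [0, 0, 0]],
  [[-0.1, -0.23, 0.03], [0, 0, 0]],
  [[-0.1, -0.28, 0.03], [0, 0, 0]],
  [[-0.1, -0.33, 0.03], [0, 0, 0]],
  [[-0.1, -0.36, 0.03], [0, 0, 0]],
])

```text
clock: 18.7
tcp_pos: [0.4601, -0.0973, 0.2435]
orientation: [[-0.828, 0.561, 0.002], [0.561, 0.828, -0.002], [-0.003, -0.001, -1.0]]
ft_force: [1.0, 0.9, 0.7]
width: 0.956
```

```bash
python3 o.py;python3 - <<'E'
from workcell import vision
import cv2,numpy as np
b=vision.camera("side")[:,:,::-1];a=vision.camera("top")[:,:,::-1]
cv2.imwrite("pics/side11.png",b);cv2.imwrite("pics/top11.png",a)
cv2.imwrite("pics/v12.png",np.hstack([cv2.resize(b[150:230,290:370],None,fx=5,fy=5,interpolation=cv2.INTER_CUBIC),cv2.resize(a[120:200,225:305],None,fx=5,fy=5,interpolation=cv2.INTER_CUBIC)]))
cv2.imwrite("pics/v13.png",cv2.resize(a[125:205,295:365],None,fx=7,fy=7,interpolation=cv2.INTER_CUBIC))
E
```

```text
t 18.7 tcp [ 0.4601 -0.0973  0.2435] yaw_y 55.9 F [1.03 0.93 0.68] T [ 0.054 -0.224 -0.004] w 83.2 q7 1.09
```

View pics/v12.png

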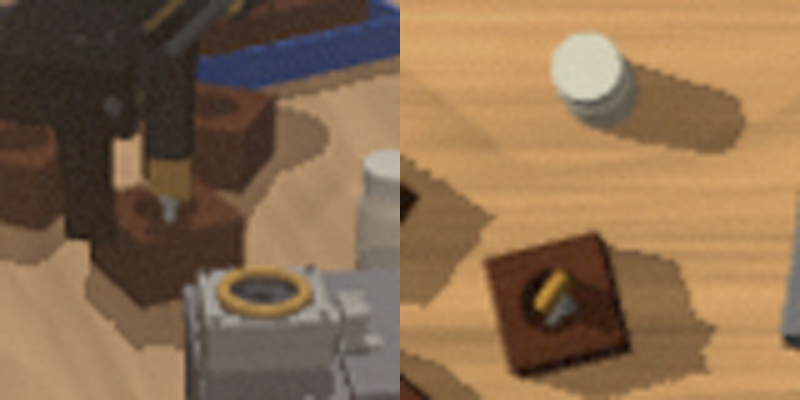

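View pics/top11.png

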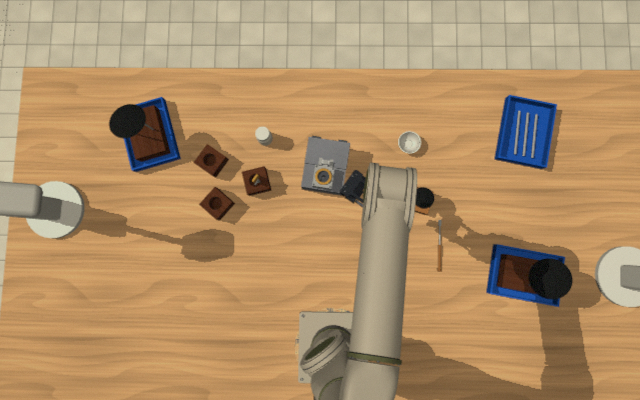

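```bash
python3 - <<'E'
from h import *
p,e=tri((324,183.5),(255,177.8)); print("bow",p,e)
tip=np.array([.559,.266,.006]); d=p-tip; print("lean",np.degrees(np.arccos(d[2]/np.linalg.norm(d))),np.linalg.norm(d))
a=cv2.imread("pics/top0.png").astype(int);b=cv2.imread("pics/top11.png").astype(int)
print(np.abs(a-b).max(2)[158:172,312:334])
E
python3 o.py
```

```text
bow [0.55841688 0.26206487 0.08185685] 0.000823432888558465
lean 3.0019673156035913 0.07596108972827305
[[ 4  7  2  2  2  6  3  3  4  6  5  1  2  2  2  5  3  5  3  2  4  2]
 [ 1  6  2  3  4  1  1  2  7  2  4  5  6  3  4  1  6  3  2  3  7  7]
 [ 2  9  2  2  3  4  2  8  8  5  2  5  5  3  5  2  5  4  4  2  5  1]
 [ 2  2  3  2  1  5  2  5  6  6  2  5  2  5  3  2  6  3  6  5  2  7]
 [ 3  6  7  4  5  3  2  6  1  9  5  3  2  5  2  2  4  3  3  3  1  5]
 [ 6  5  4  2  1  5  3  3  4  2  4  6  8  6  4  1  4  1  4  3  1  1]
 [ 2  5  5  5  2  6  2  4  2  3  1 10 10 14 17  6  4  3  2  1  6  2]
 [ 6  4  4  4  5  6  2  3  2  4  4  1  2  3 12 13  4  3  1  1  4  4]
 [ 2  4  2  5  3  2  3  6  7  3  2  5  3  4  2  7  5  4  5  3  4  2]
 [ 6  6  2  8  3  5  5  2  6  2  3  5  4  3  7  5  1  3  3  5  2  1]
 [ 3  2  3  3  7  5  3  3  1  3  3  1  2  6  7  5  3  4  6  2  1  3]
 [ 2  4  2  3  3  4  3  5  3  1  2  2  3  5  3  2  2  3  4  6  3  2]
 [ 4  4  3  5  4  2  3  5  4  2  5  5  0  2  4  1  5  6  2  6  8  2]
 [ 3  4  3  3  3  3  3  5  5  8  4  4  2  2  1  8  6  1  3  4  3  5]]
t 18.8 tcp [ 0.4598 -0.1013  0.2426] yaw_y 55.44 F [ 1.23 -0.72 -0.39] T [ 0.111 -0.14  -0.018] w 82.9 q7 1.08
```

View pics/v13.png

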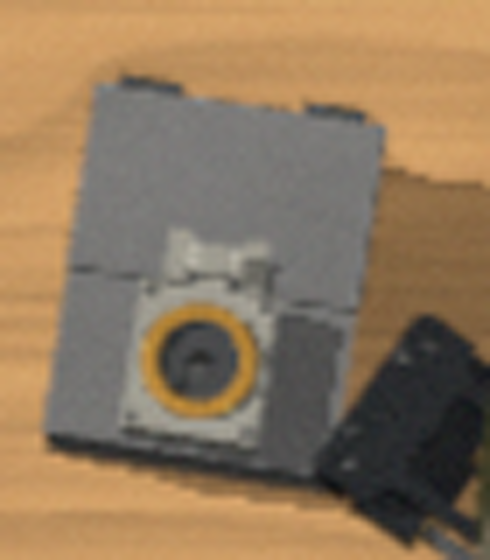

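>>> drive_tool([
  [[0, 0, 0.01], [0, 0, 0]],
  [[0, 0, 0.01], [0, 0, 0]],
  [[0, 0, 0.01], [0, 0, 0]],
  [[0, 0, 0.01], [0, 0, 0]],
])

```text
clock: 19.2
tcp_pos: [0.4607, -0.094, 0.252]
orientation: [[-0.829, 0.559, 0.0], [0.559, 0.829, -0.0], [-0.0, -0.0, -1.0]]
ft_force: [-0.9, 0.3, -0.3]
width: 0.952
```

```bash
python3 o.py; python3 -c "
from workcell import job
print(job.close_job())"
```

```text
t 19.2 tcp [ 0.4607 -0.094   0.252 ] yaw_y 56.04 F [-0.94  0.34 -0.29] T [ 0.062 -0.142  0.004] w 82.9 q7 1.09
the job is handed in; nothing more can be done
None
```

I locked the bolt, drew the key out, stood it in the pocket of the rightmost dark block and handed the job in at about 19 s. No verdict is reported.

- **Bolt:** I turned the key clockwise until the torque rose from 0.08 to 0.28 N m, at a key angle of about 62–65°, which fits the stop. The side and top pictures both show only a small change at the gap by the keep. I could not measure how far the bolt came out, so "fully home" rests on the felt stop and its angle.
- **Lifting out:** I turned back anticlockwise, feeling upward lightly. The most I pulled while it was caught was about 6 N. It lifted freely at about 154°.
- **Placing:** The key touched the pocket floor at about 12 N. I backed off and let go. The last pictures show the key in the pocket, the block looking level, and the gripper clear. A rough two-view estimate gives a lean of about 3°, but that assumed the tip had not moved, and in the pictures the lean looks somewhat larger. I judged it well under the 0.8 rad limit.
- **Bystanders:** In the last top view the jar and dish look undisturbed. The shell stand and probe were partly covered by the arm or its shadow, and I made no measured check of any of them.
- **Disagreement:** The two cameras differed by about 2 mm in x. I settled that by feel at the lock and by comparing key and pocket in the same picture.

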